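# Flip the orange stop down and slide the passport carrier against it

## Task

On the inspection slide, flip the orange stop flag fully down across the lane, then push the passport carrier along the lane until it rests flat on the slide against that flag. Leave the blue stop flag standing up, and let go when done.

Things in the scene. Friction and masses are not known exactly. Their poses are not given: they have to be found in the camera images.
- carrier: Passport carrier: loose grey block, black rim, red booklet inlaid on top; 84 mm wide (x), 120 long (y), 28 high, 0.2 to 0.45 kg. Origin: centre of its underside, 15 mm above the table. Its +y points along the lane (within 2 degrees) to both stops; at the start it is 60 mm or more short of both flags. Slides at 1 to 3 N: push the middle of its rear (-y) end with shut fingers.
- bed: Inspection slide: fixed white bed with a green lane, 180 mm wide (x), 600 long (y), 15 thick; origin at the centre of its underside, on the table. The lane runs along its y, centred on x = 0, pushing direction +y. Aluminium guide strips 8 mm thick, 10 high over the bed, flank the lane with 3 mm clearance to each side of the carrier. Open above and at the ends.
- orange_stop: Fixed dark steel bracket of the orange stop, on the bed on the robot's side of the lane; 30 (x) by 40 (y) by 38 mm high. Origin: centre of its underside, 15 mm above the table. Axes parallel to the bed's: +x across the lane (lane centre at x = 69 mm), +y the pushing direction. With the flag down and the carrier against it, the carrier's origin is at y = -65 mm.
- orange_hinge (a point): Middle of the orange flag's hinge, 26 mm above the bracket's origin; hinge axis along y; frame parallel to the bracket's. Flag: orange bar 95 mm long from here, 10 thick (y, 5 each side), 20 to 26 deep. Up, its top is about 95 mm above this point. Down, it lies level along +x across the lane, 13 to 39 mm above the bed, its carrier-side face at y = -5 mm.
- orange_flag (a joint): Orange flag angle, rad: 0 = leaning back 0.2 rad beyond upright, away from the lane (end stop); 0.2 = upright; 1.77 = fully down across the lane (end stop). Starts at 0 to 0.14. Moves at under 1 N on its tip; pushed more than about 0.4 rad past upright towards the lane, it falls down by itself and stays.
- blue_stop: Fixed bracket of the blue stop, which must stay up: same size, frame and flag (but blue) as the orange one, 100 mm or more from it along the same lane, before or behind it. With its flag up the carrier passes freely.
- blue_flag (a joint): Blue flag angle, rad, same meaning as orange_flag. Starts up (0 to 0.14) and must stay up.

How it is judged (in metres and radians):
On the way, in this order (a step that is already met when the one before it is completed fails the run):
1. the orange flag is fully down while the carrier is still at least 20 mm short of it (value of joint orange_flag above 1.65 rad and y of carrier in the frame of orange_stop below -0.085 m), for 0.2 s.
2. the carrier touches the lowered orange flag (value of joint orange_flag above 1.6 rad and contact force between carrier and orange_stop above 0.2 N), for 0.02 s.
At the end, for the whole second after the job is handed in: Orange flag fully down (within 0.17 rad); carrier released, at rest and flat in the lane (10 mm of its centre line, 10 degrees, tilt under 0.1 rad), its front end against the flag (gap under 12 mm) on the side it came from; blue flag still up (under 0.45 rad) (value of joint orange_flag above 1.6 rad and value of joint blue_flag below 0.45 rad and y of carrier in the frame of orange_stop between -0.077 and -0.055 m and x of carrier in the frame of orange_stop between 0.059 and 0.079 m and z of carrier in the frame of orange_stop below 0.005 m and angle between carrier's own z axis and vertical below 0.1 rad and angle between the y axis of carrier and the y axis of orange_stop, either way round below 0.17 rad and linear speed of carrier below 0.01 m/s); the robot touches nothing.
It fails at once if the blue flag is knocked over towards the lane (past 0.6 rad) (value of joint blue_flag above 0.6 rad).
It also fails if it takes over 45 s, if anything falls off the work surface, if the arm or the gripper's body presses on something with over 40 N, if the wrist force passes 120 N, or if a joint passes its speed limit or range.

## Robot

A 6-joint arm with a two-finger parallel gripper is mounted at the origin on the work surface. World frame = base frame: x ahead of the robot, y to its left, z up, the work surface at z = 0. Lengths are in mm, angles in rad, forces in N, time in s.
With the tool pointing down it reaches from about 350 to 875 mm from the base axis. Payload 4.2 kg.
Tool frame: the origin (TCP) lies between the finger pads; the fingertips stand 17 mm ahead of it and the grasp point (between the pads) lies 2 mm behind it (nose_length is the distance from the TCP to the fingertips, in mm); z points along the fingers, y is the direction in which the jaws open and shut (so a half turn about z gives the same grasp; the last joint's range is limited). The gripper opens to 85 mm and grips with 20 to 120 N. Pads are 22 mm wide; open, the fingers measure 114 mm over their backs; the gripper's body (76 mm by 85 mm) begins 54 mm behind the grasp point. The pads swing forward as they close: fully open they stand 13 mm farther back than shut.
Start: joints at [-0.943, 0.385, 0.008, 0, -1.194, -0.259], TCP at [225.324, -582.948, 225.212] pointing down, gripper open.
Joint ranges: [-3.14, 3.14], [-1.21, 2.06], [-1.07, 1.41], [-3.16, 2.05], [-2.99, -0.16], [-3.1, 3.1]. Speed limits (rad/s): [2.79, 2.79, 3.14, 3.14, 3.14, 3.14].

## Interface

Orientations are given as a unit quaternion [x, y, z, w].
In Python, from bench import * gives the robot as it stands.
- The arm moves only by the tool jog_arm, never from a script. Its argument "increments" is a list of rows, each a list of 4 numbers: the shift along the tool's x, y, z in m, then the turn about the tool's z in degrees. A call has 1 to 10 rows; each row is the pose to reach, as a shift and turn from the pose measured when the call began, along the tool's axes at that moment; what a row does not reach only later rows make up. A row lasts 1/8 s, in which the tool goes at most 62.5 mm and 10.7 degrees, less where a joint would pass 70% of its speed; a pose out of reach is approached as far as the arm can. A call with a gripper value outside its range is refused whole. "hand" is the gripper's target within -1 to 1 (fully open at 1, half-way at 0, shut at -1), set as the call begins (left out, the last holds). The fingers move at their own pace and stop on an object; the grip force is fixed at half the most. Time passes only in rows, so rows that repeat a pose let the fingers close. It gives the time, the measured TCP pose, the force and the opening at its end, in the units of the state.
- read_state(): the state, without advancing time (a new reading comes with each control period).
- get_image(name): name is "side" or "top"; returns the picture (480x640x3 uint8, red, green, blue); there is no depth.
- calibration(name): a dict with "fx", "fy", "cx", "cy" (pixels), "D" ([k1, k2, p1, p2, k3] as OpenCV has them; the pictures are not rectified), "position" and "rotation" of the camera in the world. Camera axes: x right, y up, looking along -z (the intrinsics and any distortion apply to the point x, -y, -z); pixel columns grow to the right and rows downward; lengths in mm; the calibration is good to about 2 mm. A picture is of the moment at which its call begins. calibration takes no time and is no camera call.
- job_done(): hands the job in, once; it reports no verdict.
The state is a dict: "clock": time; "joints": joint angles; "joint_vel": joint speeds; "joint_efforts": joint torques, N m; "position": TCP position; "ee_rot": TCP orientation; "contact_force": force on the tool from outside, world axes, zero at the start; "wrist_torque": the same for the moment, N m; "gripper_width": finger opening in mm.
Only numpy, scipy, OpenCV 4.12 (cv2) and the standard library are available. Lean on these libraries where they do the work, as an engineer would, in place of code of your own. Each camera call takes 0.05 s, during which the arm holds its last target.

## Working session

There is one attempt and no reset: what is moved stays moved. The work goes in short steps, Python scripts to look and compute and a tool call to move; the robot and the scene stay as the last step left them, time stands still between calls to the robot, and variables do not carry over. Pictures are saved under pics/ and viewed, and the job is handed in when it is done.

Besides the shell and the picture viewer there is one more tool, called after ">>>" as name([rows], argument=value, ...), one row to a line, values as JSON. jog_arm: Moves the arm, as the interface text tells. Its arguments: {"type":"object","properties":{"increments":{"type":"array"},"hand":{"type":"number"}},"required":["increments"]}

```bash
mkdir -p pics; ls; python3 - <<'E'
from bench import *
import cv2
for n in("side","top"):
    im=get_image(n); cv2.imwrite(f"pics/{n}0.png",im[:,:,::-1]); print(n,calibration(n))
print(read_state())
E
```

```text
pics
side {'fx': 616.7686716858777, 'fy': 616.7686716858777, 'cx': 305.43996876873535, 'cy': 249.8649500113673, 'D': array([-0.20486253,  0.        ,  0.        ,  0.        ,  0.        ]), 'position': array([459.99885222, 732.95605926, 617.48811815]), 'rotation': array([-0.02468624,  0.42616383,  0.90380467, -0.03020099])}
top {'fx': 479.3241609708709, 'fy': 479.3241609708709, 'cx': 320.81436856740794, 'cy': 241.89163434730816, 'D': array([-0.08567373,  0.        ,  0.        ,  0.        ,  0.        ]), 'position': array([478.49675227,  36.16429588, 752.50079125]), 'rotation': array([ 0.02110098, -0.03704687, -0.70641155,  0.7065161 ])}
{'clock': 0.1, 'joints': array([-9.43387289e-01,  3.85531253e-01,  6.79426459e-03, -4.12954516e-04,
       -1.19399712e+00, -2.58560448e-01]), 'joint_vel': array([ 0.0012876 , -0.00169604,  0.00305119,  0.00215406, -0.00078264,
       -0.00240971]), 'joint_efforts': array([-2.19789981e-03, -3.93316698e+01,  1.88928330e+01,  4.19796333e+00,
       -2.56633379e-03,  2.52903298e-06]), 'position': array([ 225.14527398, -582.48944141,  224.2155389 ]), 'ee_rot': array([-1.83305665e-01,  9.83055470e-01,  9.57632682e-04, -2.41909153e-04]), 'contact_force': array([-0.25632899, -0.25292667, -0.52684127]), 'wrist_torque': array([-0.00640965,  0.01245   , -0.00468365]), 'gripper_width': 85.46787634571182}
```

View pics/side0.png

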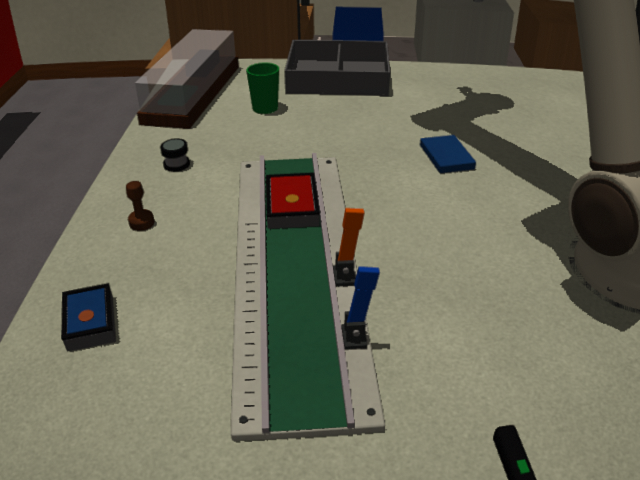

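View pics/top0.png

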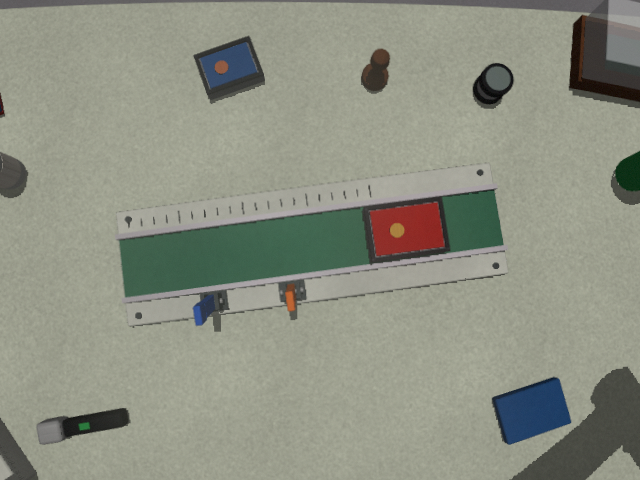

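Top view: the carrier is at about (407,230) and the lane runs left (+y). The orange flag is at (291,297), and the blue one stands behind it at (205,308). Next I'll locate them in world coordinates.

```bash
cat > h.py <<'E'
from bench import *
import cv2, numpy as np
from scipy.spatial.transform import Rotation as R
def K(c): return np.array([[c['fx'],0,c['cx']],[0,c['fy'],c['cy']],[0,0,1.]])
def ray(n,uv):
    c=calibration(n); p=cv2.undistortPoints(np.array(uv,float).reshape(-1,1,2),K(c),c['D']).reshape(-1,2)
    d=np.c_[p[:,0],-p[:,1],-np.ones(len(p))]
    return c['position'],R.from_quat(c['rotation']).apply(d)
def plane(n,uv,z):
    o,d=ray(n,uv); return o+d*((z-o[2])/d[:,2])[:,None]
def proj(n,P):
    c=calibration(n); q=R.from_quat(c['rotation']).inv().apply(np.atleast_2d(P)-c['position'])
    q=q*[1,-1,-1]; return cv2.projectPoints(q,np.zeros(3),np.zeros(3),K(c),c['D'])[0].reshape(-1,2)
E
python3 - <<'E'
from h import *
np.set_printoptions(precision=1,suppress=True)
b=plane("top",[(118,213),(491,164),(507,271),(129,326)],15); print("bed",b, b.mean(0))
l=((b[0]-b[1])+(b[3]-b[2]))[:2]; print("lane dir deg",np.degrees(np.arctan2(l[1],l[0])),np.linalg.norm(l)/2, np.linalg.norm(b[0]-b[3]))
bs=plane("side",[(242,160),(335,159),(383,430),(233,436)],15); print("bedside",bs,bs.mean(0))
c=plane("top",[(365,209),(441,198),(447,251),(371,262)],43);print("car",c,c.mean(0))
import cv2
im=cv2.imread("pics/top0.png")[150:340,100:520]; cv2.imwrite("pics/t0z.png",cv2.resize(im,None,fx=1.9,fy=1.9,interpolation=2))
im=cv2.imread("pics/side0.png")[150:440,220:400]; cv2.imwrite("pics/s0z.png",cv2.resize(im,None,fx=2,fy=2,interpolation=2))
E
```

```text
bed [[ 584.3  336.4   15. ]
 [ 664.7 -253.    15. ]
 [ 493.7 -273.2   15. ]
 [ 409.5  313.9   15. ]] [538.   31.1  15. ]
lane dir deg 97.96451482166316 593.9566296942919 176.17491564675248
bedside [[ 666.7 -255.9   15. ]
 [ 491.5 -266.8   15. ]
 [ 413.   324.3   15. ]
 [ 584.3  343.3   15. ]] [538.9  36.2  15. ]
car [[ 586.5  -46.2   43. ]
 [ 603.9 -162.1   43. ]
 [ 523.5 -169.4   43. ]
 [ 507.1  -54.4   43. ]] [ 555.3 -108.    43. ]
```

View pics/t0z.png

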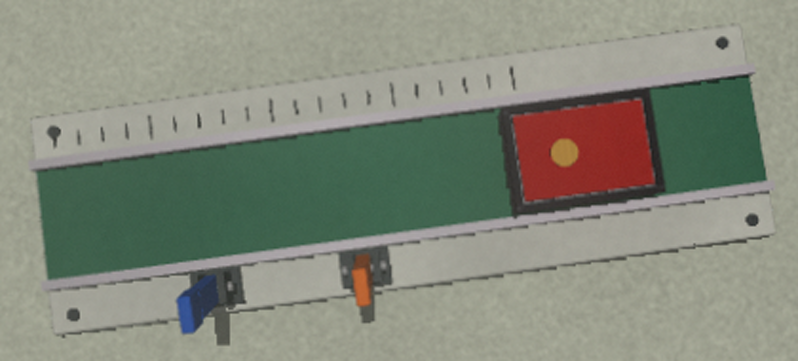

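View pics/s0z.png

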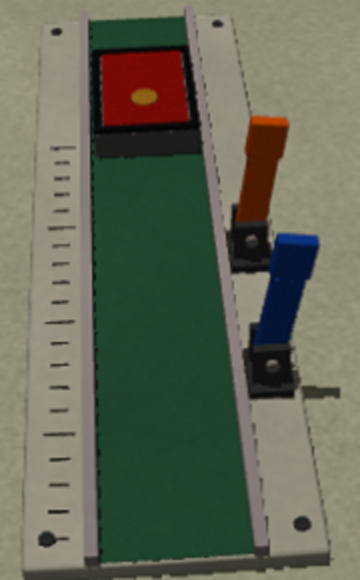

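```bash
python3 - <<'E'
from h import *
np.set_printoptions(precision=1,suppress=True)
th=np.radians(97.9-90); X=np.array([np.cos(th),np.sin(th)]);Y=np.array([-np.sin(th),np.cos(th)]); C=np.array([538.5,33])
def bed(P): P=np.atleast_2d(P)[:,:2]-C; return np.c_[P@X,P@Y]
print("br top view",bed(plane("top",[(280,280.5),(304,279),(305,300),(281.6,302.6),(214.7,301)],53)))
# side: front faces bottom corners at z=15 (orange) zoom/2+offs
print("side front bottom O,B",bed(plane("side",[(220+230/2,150+268/2),(220+272/2,150+268/2),(220+248/2,150+393/2),(220+297/2,150+393/2)],15)))
print("side front top O, B",bed(plane("side",[(220+229/2,150+229/2),(220+267/2,150+226/2),(220+247/2,150+352/2),(220+293/2,150+349/2)],53)))
print("carrier",bed(plane("top",[(365,209),(441,198),(447,251),(371,262)],43)), bed(plane("side",[(220+96/2,150+131/2),(220+198/2,150+126/2)],43)))
# flag top: triangulate along rays
for uv in [(220+250/2,150+118/2),(220+288/2,150+119/2),(220+278/2,150+235/2),(220+319/2,150+237/2)]: 
  print("flagtip side z136",bed(plane("side",[uv],136)))
print("top z136",bed(plane("top",[(100+353/1.9,150+258/1.9),(100+372/1.9,150+305/1.9),(100+357/1.9,150+306/1.9),(100+180/1.9,150+298/1.9),(100+193/1.9,150+331/1.9)],136)))
E
```

```text
br top view [[-51.7  54.4]
 [-54.4  19.5]
 [-84.7  22.2]
 [-83.7  56.3]
 [-68.3 152.2]]
side front bottom O,B [[-53.3  53.8]
 [-83.4  56.3]
 [-53.2 173.8]
 [-84.9 176.6]]
side front top O, B [[-52.   54.7]
 [-78.9  53.8]
 [-51.8 173.2]
 [-80.9 173. ]]
carrier [[  36.7  -85. ]
 [  38.  -202.2]
 [ -42.7 -198.4]
 [ -43.1  -82.3]] [[ 39.5 -83.2]
 [-41.1 -82.7]]
flagtip side z136 [[-66.8  38.6]]
flagtip side z136 [[-92.   41.9]]
flagtip side z136 [[-70.1 158.1]]
flagtip side z136 [[-94.1 161.9]]
top z136 [[-60.3  42.8]
 [-93.3  34.4]
 [-92.6  44.5]
 [-71.1 161.9]
 [-94.2 155.9]]
```

>>> jog_arm([
  [-0.03,0.024,0,1.3],
  [-0.07,0.056,0,4],
  [-0.11,0.088,0,7],
  [-0.15,0.12,0,10],
  [-0.19,0.151,0,13.2],
  [-0.23,0.183,0,13.2],
  [-0.27,0.215,0,13.2],
  [-0.302,0.24,0,13.2],
  [-0.302,0.24,0,13.2],
  [-0.302,0.24,0,13.2],
], hand=-1)

```text
clock: 1.35
position: [420.0, -249.8, 224.4]
ee_rot: [-0.069, 0.998, 0.001, -0.001]
contact_force: [1.3, 0.5, -0.4]
gripper_width: -0.3
```

```bash
cat >> h.py <<'E'
th=np.radians(7.9); X=np.array([np.cos(th),np.sin(th)]);Y=np.array([-np.sin(th),np.cos(th)]); C=np.array([538.5,33])
def bed(P): P=np.atleast_2d(P)[:,:2]-C; return np.c_[P@X,P@Y]
def st():
    s=read_state(); Rm=R.from_quat(s['ee_rot']).as_matrix()
    print(s['clock'],"bed",bed(s['position']).round(1),"z",s['position'][2].round(1),"toolx deg",np.degrees(np.arctan2(Rm[1,0],Rm[0,0])).round(2),"tilt",Rm[2].round(3),"w",s['gripper_width'].round(1),"F",s['contact_force'].round(2))
E
python3 -c "from h import *; st()"
```

```text
Traceback (most recent call last):
  File "h.py", line 18, in st
    print(s['clock'],"bed",bed(s['position']).round(1),"z",s['position'][2].round(1),"toolx deg",np.degrees(np.arctan2(Rm[1,0],Rm[0,0])).round(2),"tilt",Rm[2].round(3),"w",s['gripper_width'].round(1),"F",s['contact_force'].round(2))
                                                                                                                                                                            ^^^^^^^^^^^^^^^^^^^^^^^^
AttributeError: 'float' object has no attribute 'round'
```

```bash
sed -i "s/s\['gripper_width'\].round(1)/round(s['gripper_width'],1)/" h.py
python3 -c "from h import *; st()"
```

```text
1.35 bed [[-156.2 -263.8]] z 224.4 toolx deg -172.07 tilt [ 0.001  0.002 -1.   ] w -0.3 F [ 1.32  0.54 -0.43]
```

>>> jog_arm([
  [-0.001,0.03,0,0],
  [-0.005,0.08,0,0],
  [-0.01,0.13,0,0],
  [-0.015,0.18,0,0],
  [-0.02,0.23,0,0],
  [-0.021,0.27,0.02,0],
  [-0.021,0.3,0.05,0],
  [-0.021,0.3,0.08,0],
  [-0.021,0.3,0.102,0],
  [-0.021,0.3,0.102,0],
])

```text
clock: 2.6
position: [398.2, 49.0, 121.7]
ee_rot: [-0.068, 0.998, 0.0, -0.003]
contact_force: [0.3, 0.4, 0.5]
gripper_width: -0.5
```

```bash
python3 - <<'E'
from h import *
st()
a=get_image("side")[150:440,220:500];b=get_image("top")[150:370,100:380]
a=cv2.resize(a,None,fx=1.4,fy=1.4);b=cv2.resize(b,None,fx=1.4,fy=1.4)
b=cv2.copyMakeBorder(b,0,a.shape[0]-b.shape[0],0,0,0)
cv2.imwrite("pics/p1.png",np.hstack([a,b])[:,:,::-1])
E
```

```text
2.6 bed [[-136.8   35.1]] z 121.7 toolx deg -172.17 tilt [ 0.006  0.001 -1.   ] w -0.5 F [0.33 0.37 0.46]
```

View pics/p1.png

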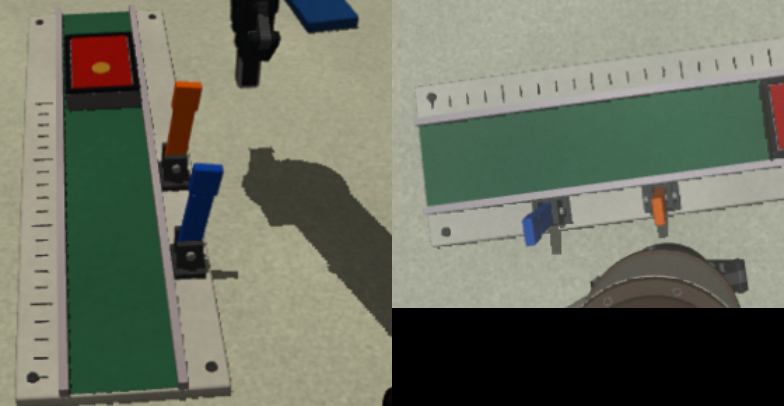

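The picture shows the flag up at crop (187,85) with the shut fingertips robot-side of it at (247,82). Before pushing, I'll check that the fingertip projects where I expect.

```bash
python3 - <<'E'
from h import *
s=read_state();p=s['position']
for z in(105,):
  q=proj("side",[p[0],p[1],z])[0];print((q-[220,150])*1.4)
for x in(-69,-92): 
  for y in(31,41):
    w=C+x*X+y*Y; print((proj("side",[*w,136])[0]-[220,150])*1.4)
E
```

```text
[242.78127305 103.1527701 ]
[176.37247133  77.87134745]
[177.56752378  83.93395416]
[200.09636468  76.70103177]
[201.51439282  82.7413087 ]
```

```bash
python3 - <<'E'
from h import *
a=get_image("side")[100:260,300:460];p=read_state()['position']
a=cv2.resize(a,None,fx=4,fy=4,interpolation=cv2.INTER_CUBIC)[:600]
for z in(105,122,140):
  q=(proj("side",[p[0],p[1],z])[0]-[300,100])*4; cv2.circle(a,tuple(int(v) for v in q),4,(255,255,0),1)
a=cv2.convertScaleAbs(a,alpha=1.8,beta=20)
cv2.imwrite("pics/p2.png",a[:,:,::-1])
E
```

```text
(no output)
```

View pics/p2.png

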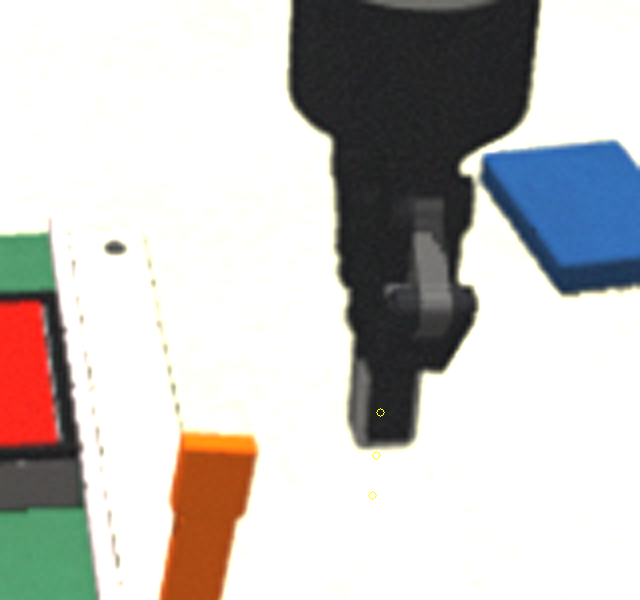

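```bash
python3 - <<'E'
from h import *
p=read_state()['position']
a=get_image("top")
print(read_state()['joints'])
for z in(105,130,200,250,300,350):
  q=proj("top",[p[0],p[1],z])[0]; print(z,q, proj("side",[p[0],p[1],z])[0]); cv2.circle(a,tuple(int(v) for v in q),4,(255,255,0),1)
a=cv2.convertScaleAbs(a,alpha=1.8,beta=20)
cv2.imwrite("pics/p3.png",a[:,:,::-1])
E
```

```text
[ 0.53075264  0.11920338 -0.64965738 -0.00316813 -0.80003301 -1.96167798]
105 [299.44869217 340.11607535] [393.23427342 223.78963042]
130 [299.02377347 342.48686613] [394.50535759 209.05419461]
200 [297.62873543 350.27100752] [398.19175999 164.86911966]
250 [296.3935677 357.1639524] [400.92406873 130.51836142]
300 [294.88470207 365.5853944 ] [403.71339221  93.72733285]
350 [293.00022786 376.10494881] [406.52227625  54.45236591]
```

View pics/p3.png

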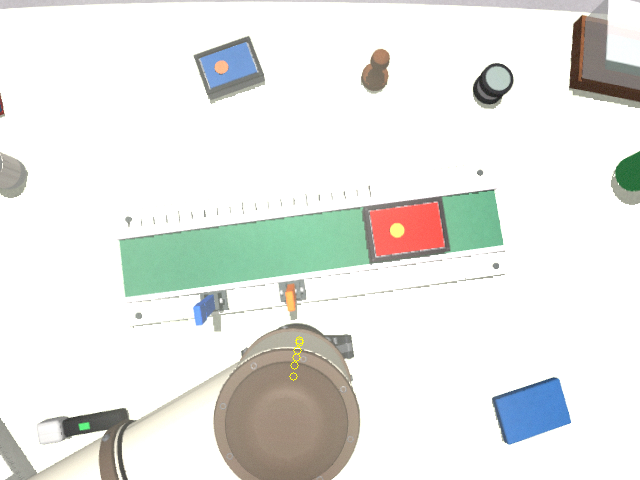

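Observed tip sits about 20 mm higher in the image than nominal. I'll lower the tool to TCP z = 105: the gripper body then still clears the flag top, and the tip lands on the flag in either case. Then I'll push.

>>> jog_arm([
  [0,0.001,0.017,0],
  [-0.01,0.001,0.017,0],
  [-0.02,0.001,0.017,0],
  [-0.03,0.001,0.017,0],
  [-0.04,0.001,0.017,0],
  [-0.05,0.001,0.017,0],
  [-0.06,0.001,0.017,0],
  [-0.07,0.001,0.017,0],
  [-0.08,0.001,0.017,0],
  [-0.08,0.001,0.017,0],
])

```text
clock: 4.05
position: [479.9, 62.5, 107.0]
ee_rot: [-0.069, 0.998, 0.001, 0.0]
contact_force: [0.3, -0.5, -0.4]
gripper_width: 0.0
```

```bash
cat >> h.py <<'E'
def look(n,cam,x0,x1,y0,y1,f,pts=()):
    a=get_image(cam)[y0:y1,x0:x1]; a=cv2.resize(a,None,fx=f,fy=f,interpolation=cv2.INTER_CUBIC); a=cv2.convertScaleAbs(a,alpha=1.6,beta=15)
    for P in pts: cv2.circle(a,tuple(int(v) for v in (proj(cam,P)[0]-[x0,y0])*f),4,(255,255,0),1)
    cv2.imwrite("pics/"+n+".png",a[:,:,::-1])
E
python3 - <<'E'
from h import *
st(); p=read_state()['position']; look("p4","side",230,430,150,350,3,[(p[0],p[1],p[2]-17)])
E
```

```text
4.05 bed [[-53.9  37.3]] z 107.0 toolx deg -172.13 tilt [-0.001  0.003 -1.   ] w 0.0 F [ 0.33 -0.47 -0.4 ]
```

View pics/p4.png

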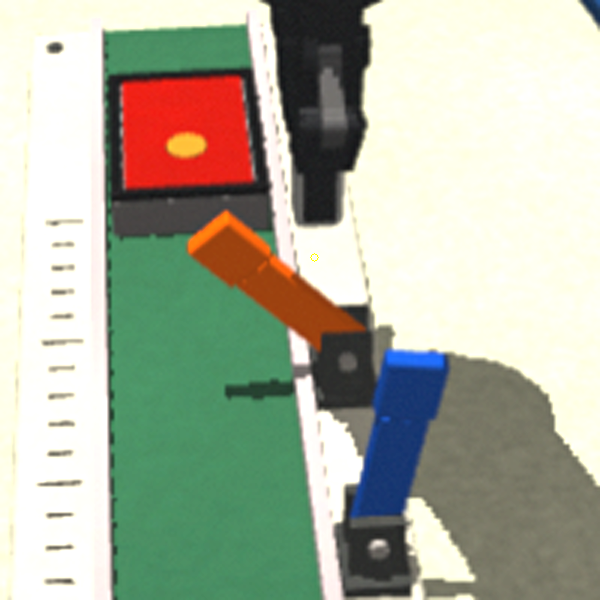

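The orange flag is tipped towards the lane (tip at 230,225 in the crop) and is probably still falling. I'll wait a moment while lifting a little.

>>> jog_arm([
  [0,0,-0.01,0],
  [0,0,-0.03,0],
  [0.01,0,-0.05,0],
  [0.02,0,-0.06,0],
])

```text
clock: 4.6
position: [459.4, 59.6, 168.5]
ee_rot: [-0.069, 0.998, 0.002, 0.001]
contact_force: [-0.3, -0.1, 0.8]
gripper_width: -0.2
```

```bash

python3 - <<'E'
from h import *
st(); p=read_state()['position']; look("p5","side",230,430,150,350,3,[(p[0],p[1],p[2]-17)])
E
```

```text
4.6 bed [[-74.7  37.2]] z 168.5 toolx deg -172.12 tilt [-0.003  0.003 -1.   ] w -0.2 F [-0.32 -0.14  0.8 ]
```

View pics/p5.png

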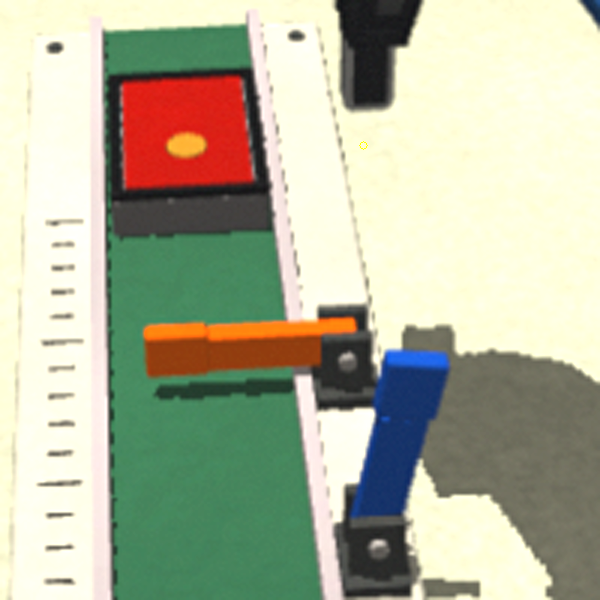

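The orange flag lies level across the lane and blue still stands. Next I'll move behind the carrier's rear end.

>>> jog_arm([
  [0,-0.03,-0.01,0],
  [-0.01,-0.07,-0.02,0],
  [-0.03,-0.11,-0.02,0],
  [-0.05,-0.15,-0.02,0],
  [-0.07,-0.2,-0.02,0],
  [-0.075,-0.25,0,0],
  [-0.075,-0.287,0.02,0],
  [-0.075,-0.287,0.06,0],
  [-0.075,-0.287,0.09,0],
  [-0.075,-0.287,0.09,0],
])

```text
clock: 5.9
position: [570.0, -214.0, 75.3]
ee_rot: [-0.068, 0.998, 0.003, -0.002]
contact_force: [-0.2, -0.0, -0.0]
gripper_width: 0.2
```

```bash

python3 - <<'E'
from h import *
st(); p=read_state()['position']; look("p6","side",230,380,100,250,4,[(p[0],p[1],p[2]-17)])
look("p7","top",350,550,130,330,3,[(p[0],p[1],p[2]-17)])
E
```

```text
5.9 bed [[  -2.8 -249. ]] z 75.3 toolx deg -172.15 tilt [ 0.004  0.006 -1.   ] w 0.2 F [-0.17 -0.01 -0.01]
```

View pics/p6.png

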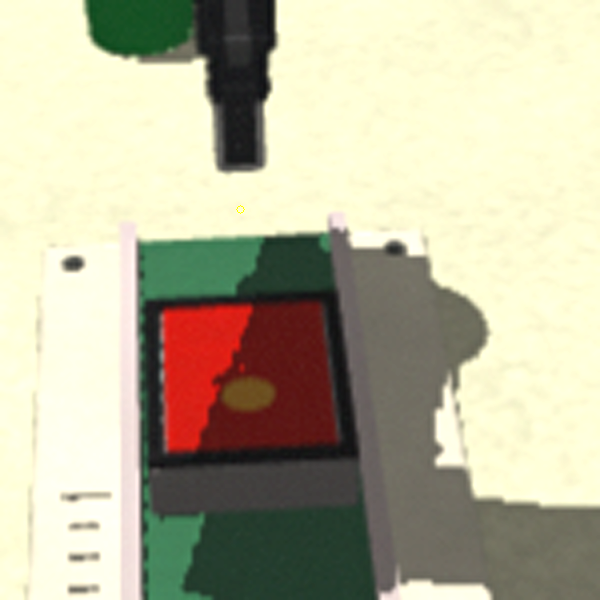

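View pics/p7.png

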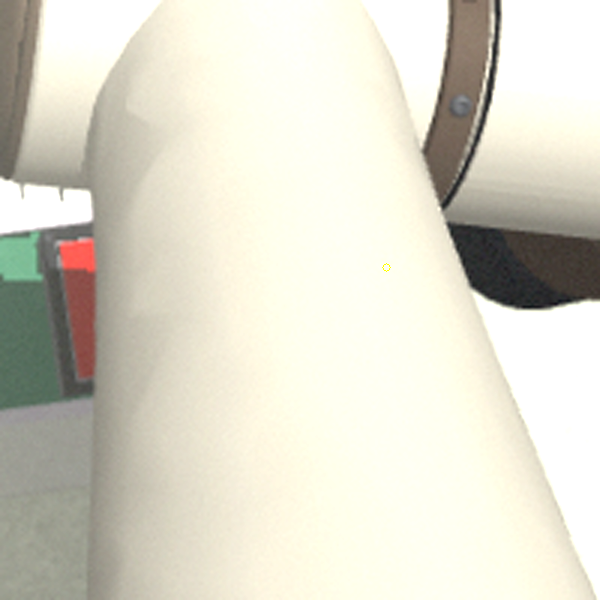

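>>> jog_arm([
  [-0.003,0,0.012,0],
  [-0.003,0,0.024,0],
  [-0.003,0,0.035,0],
  [-0.003,0,0.035,0],
])

```text
clock: 6.5
position: [575.0, -213.7, 42.6]
ee_rot: [-0.069, 0.998, 0.002, 0.0]
contact_force: [-0.2, 0.2, 0.1]
gripper_width: 0.2
```

```bash

python3 - <<'E'
from h import *
st(); p=read_state()['position']; look("p8","side",230,380,100,250,4,[(p[0],p[1],p[2]-17),(p[0],p[1],15)])
E
```

```text
6.5 bed [[   2.2 -249.3]] z 42.6 toolx deg -172.09 tilt [-0.001  0.004 -1.   ] w 0.2 F [-0.21  0.25  0.14]
```

View pics/p8.png

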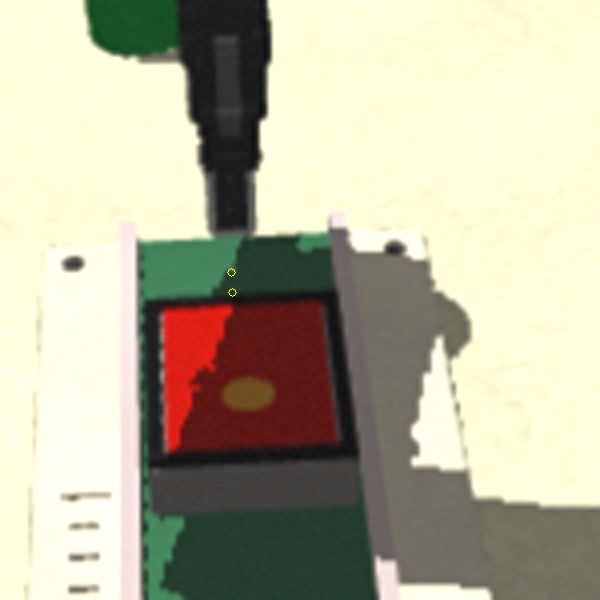

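The tip appears at (231,234), versus the predicted (231,272), so it's about 20 mm higher than nominal, or set back in y. I'll lower with care and watch the force.

>>> jog_arm([
  [0,0,0.003,0],
  [0,0,0.006,0],
  [0,0,0.008,0],
  [0,0,0.009,0],
  [0,0,0.009,0],
])

```text
clock: 7.18
position: [575.6, -213.8, 34.3]
ee_rot: [-0.069, 0.998, 0.002, 0.001]
contact_force: [-0.3, 0.3, 0.3]
gripper_width: 0.3
```

>>> jog_arm([
  [0,0,0.001,0],
  [0,0,0.002,0],
  [0,0,0.003,0],
])

```text
clock: 7.55
position: [575.6, -213.8, 31.3]
ee_rot: [-0.069, 0.998, 0.002, 0.001]
contact_force: [-0.3, 0.0, 0.4]
gripper_width: -0.2
```

```bash

python3 - <<'E'
from h import *
st(); p=read_state()['position']; look("p9","side",230,380,100,250,4,[(p[0],p[1],p[2]-17),(p[0],p[1],15)])
E
```

```text
7.55 bed [[   2.8 -249.5]] z 31.3 toolx deg -172.07 tilt [-0.002  0.003 -1.   ] w -0.2 F [-0.26  0.03  0.41]
```

View pics/p9.png

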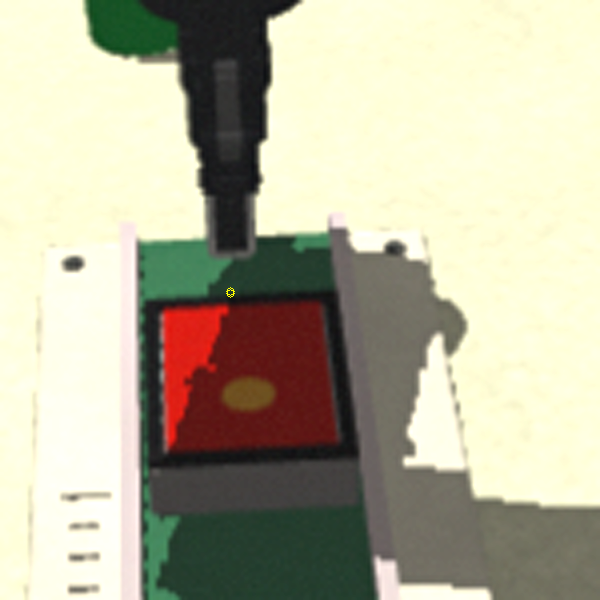

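No contact at a nominal tip height of 14 mm, so the nose is shorter than stated. I'll keep lowering gently.

>>> jog_arm([
  [0,0,0.002,0],
  [0,0,0.003,0],
  [0,0,0.004,0],
  [0,0,0.004,0],
])

```text
clock: 8.1
position: [575.5, -213.7, 27.0]
ee_rot: [-0.069, 0.998, 0.002, 0.001]
contact_force: [-0.2, 0.0, -0.2]
gripper_width: -0.3
```

>>> jog_arm([
  [0,0,0.002,0],
  [0,0,0.003,0],
  [0,0,0.004,0],
  [0,0,0.004,0],
])

```text
clock: 8.6
position: [575.4, -213.7, 22.9]
ee_rot: [-0.069, 0.998, 0.002, 0.001]
contact_force: [0.1, -0.1, 0.7]
gripper_width: -0.1
```

```bash

python3 - <<'E'
from h import *
st(); p=read_state()['position']; look("p10","side",230,380,100,250,4,[(p[0],p[1],p[2]-17),(p[0],p[1],15)])
E
```

```text
8.6 bed [[   2.6 -249.5]] z 22.9 toolx deg -172.08 tilt [-0.002  0.004 -1.   ] w -0.1 F [ 0.12 -0.13  0.71]
```

View pics/p10.png

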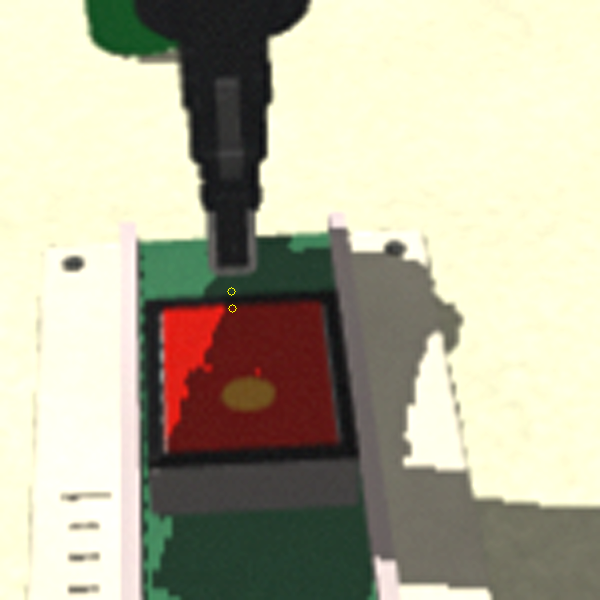

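The tip is now about 11 mm above the lane, at the carrier's mid-height. Now I'll approach its rear end.

>>> jog_arm([
  [0.003,0.005,0,0],
  [0.003,0.01,0,0],
  [0.003,0.015,0,0],
  [0.003,0.02,0,0],
  [0.003,0.025,0,0],
  [0.003,0.03,0,0],
  [0.003,0.035,0,0],
  [0.003,0.04,0,0],
  [0.003,0.045,0,0],
  [0.003,0.05,0,0],
])

```text
clock: 9.9
position: [565.5, -164.4, 23.1]
ee_rot: [-0.069, 0.998, 0.002, 0.001]
contact_force: [0.4, -2.0, -0.2]
gripper_width: -0.3
```

```bash

python3 - <<'E'
from h import *
st(); p=read_state()['position']; look("p11","side",220,420,130,330,3,[(p[0],p[1],p[2])])
E
```

```text
9.9 bed [[  -0.4 -199.2]] z 23.1 toolx deg -172.08 tilt [-0.002  0.003 -1.   ] w -0.3 F [ 0.38 -1.96 -0.16]
```

View pics/p11.png

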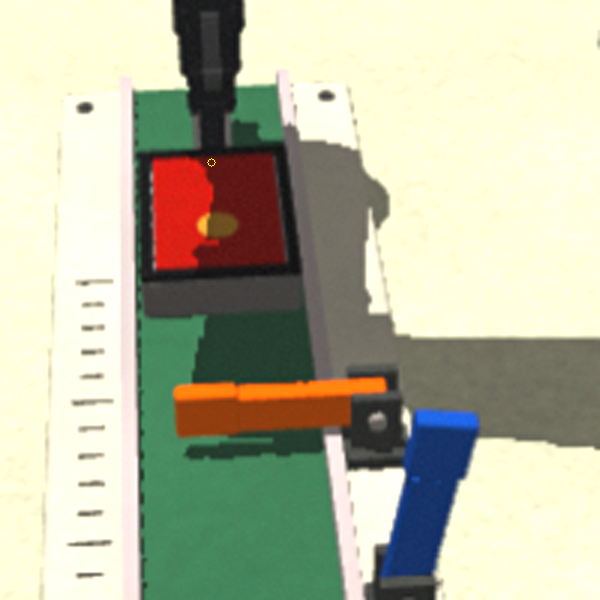

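The carrier slides ahead of the shut fingers at about 2 N. Its front top edge is at crop (146–300, ~279). I'll work out the remaining distance.

```bash

python3 - <<'E'
from h import *
print(bed(plane("side",[(220+146/3,130+283/3),(220+299/3,130+276/3)],43)), bed(plane("side",[(220+236/3,130+386/3),(220+238/3,130+434/3)],50)))
# flag near face bottom/top edges z 28..54, front top edge
E
```

```text
[[ 38.80322569 -59.90909841]
 [-40.28077257 -58.97832192]] [[-2.83904474 34.32671028]
 [-1.92029814 68.54038495]]
```

>>> jog_arm([
  [0,0.006,0,0],
  [0,0.012,0,0],
  [0,0.018,0,0],
  [0,0.024,0,0],
  [0,0.03,0,0],
  [0,0.036,0,0],
  [0,0.042,0,0],
  [0,0.048,0,0],
  [0,0.054,0,0],
  [0,0.06,0,0],
])

```text
clock: 11.2
position: [557.0, -104.0, 23.3]
ee_rot: [-0.069, 0.998, 0.002, 0.001]
contact_force: [-0.1, -0.7, -0.2]
gripper_width: -0.2
```

```bash

python3 - <<'E'
from h import *
st(); p=read_state()['position']; look("p12","side",220,420,130,330,3,[])
E
```

```text
11.2 bed [[  -0.5 -138.3]] z 23.3 toolx deg -172.06 tilt [-0.001  0.004 -1.   ] w -0.2 F [-0.08 -0.68 -0.22]
```

View pics/p12.png

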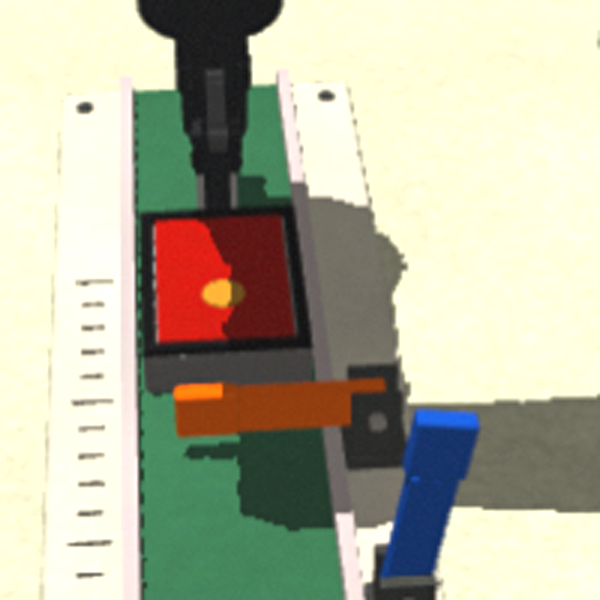

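The carrier is still flat and its front edge is at row ~355, about 28 mm short of the flag. I'll go slower now.

>>> jog_arm([
  [0,0.003,0,0],
  [0,0.006,0,0],
  [0,0.009,0,0],
  [0,0.012,0,0],
  [0,0.015,0,0],
  [0,0.018,0,0],
  [0,0.02,0,0],
  [0,0.022,0,0],
  [0,0.024,0,0],
  [0,0.024,0,0],
])

```text
clock: 12.5
position: [553.6, -79.4, 23.5]
ee_rot: [-0.07, 0.998, 0.002, 0.001]
contact_force: [-0.4, -0.3, -0.2]
gripper_width: -0.1
```

>>> jog_arm([
  [0,0.0015,0,0],
  [0,0.003,0,0],
  [0,0.004,0,0],
  [0,0.004,0,0],
])

```text
clock: 13.0
position: [553.0, -75.3, 23.4]
ee_rot: [-0.07, 0.998, 0.002, 0.001]
contact_force: [0.5, -0.3, 0.1]
gripper_width: -0.2
```

```bash

python3 - <<'E'
from h import *
st(); p=read_state()['position']; look("p13","side",220,420,130,330,3,[])
E
```

```text
13.0 bed [[  -0.6 -109.3]] z 23.4 toolx deg -172.02 tilt [-0.001  0.004 -1.   ] w -0.2 F [ 0.53 -0.28  0.1 ]
```

View pics/p13.png

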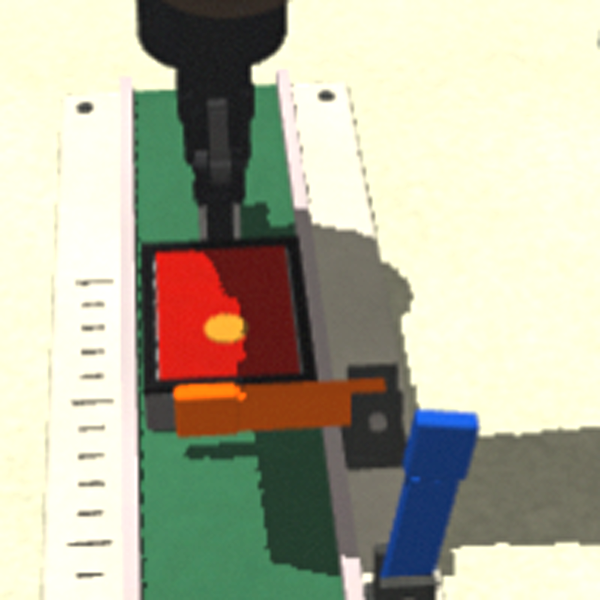

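Almost touching. I'll make small pushes until the force rises.

>>> jog_arm([
  [0,0.001,0,0],
  [0,0.002,0,0],
])

```text
clock: 13.3
position: [552.7, -73.3, 23.4]
ee_rot: [-0.07, 0.998, 0.002, 0.001]
contact_force: [-0.0, -1.4, -1.1]
gripper_width: 0.2
```

>>> jog_arm([
  [0,0.001,0,0],
  [0,0.002,0,0],
])

```text
clock: 13.55
position: [552.4, -71.3, 23.5]
ee_rot: [-0.07, 0.998, 0.002, 0.001]
contact_force: [0.7, -2.2, -0.1]
gripper_width: 0.1
```

>>> jog_arm([
  [0,0.001,0,0],
  [0,0.002,0,0],
])

```text
clock: 13.8
position: [552.1, -69.2, 23.5]
ee_rot: [-0.07, 0.998, 0.002, 0.001]
contact_force: [0.1, -1.7, -1.5]
gripper_width: -0.4
```

>>> jog_arm([
  [0,0.001,0,0],
  [0,0.002,0,0],
])

```text
clock: 14.05
position: [551.8, -67.2, 23.4]
ee_rot: [-0.07, 0.998, 0.002, 0.0]
contact_force: [0.6, -1.5, -0.0]
gripper_width: -0.3
```

```bash

python3 - <<'E'
from h import *
st(); p=read_state()['position']; look("p14","side",240,390,180,330,4,[])
E
```

```text
14.05 bed [[  -0.6 -101.1]] z 23.4 toolx deg -172.03 tilt [-0.001  0.004 -1.   ] w -0.3 F [ 0.56 -1.52 -0.03]
```

View pics/p14.png

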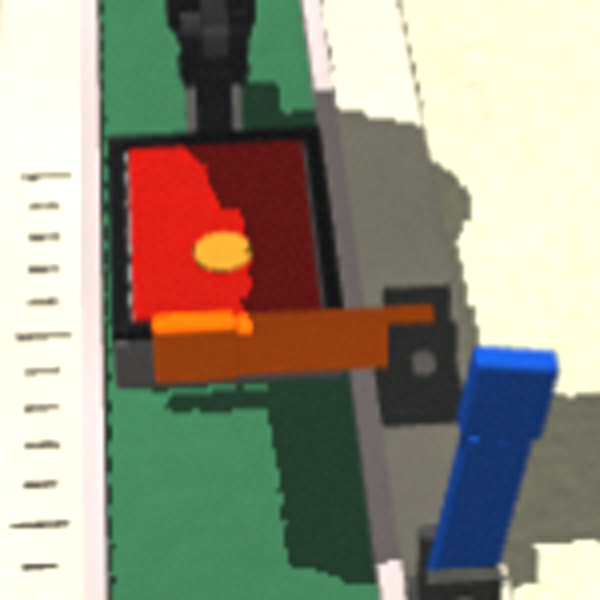

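```bash

python3 - <<'E'
from h import *
print(bed(plane("side",[(240+116/4,180+340/4)],43)),bed(plane("side",[(240+118/4,180+387/4)],15)), bed(plane("side",[(240+108/4,180+138/4),(240+316/4,180+130/4)],43)))
E
```

```text
[[39.86454805 36.46320967]] [[40.62535822 30.31346471]] [[ 41.04172294 -85.97287961]
 [-41.23770913 -84.02738134]]
```

>>> jog_arm([
  [0,0.001,0,0],
  [0,0.002,0,0],
])

```text
clock: 14.35
position: [551.5, -65.1, 23.5]
ee_rot: [-0.07, 0.998, 0.002, 0.001]
contact_force: [0.1, -1.6, -1.1]
gripper_width: -0.1
```

>>> jog_arm([
  [0,0.001,0,0],
  [0,0.002,0,0],
])

```text
clock: 14.6
position: [551.7, -64.1, 23.7]
ee_rot: [-0.07, 0.998, 0.001, 0.001]
contact_force: [1.8, -9.5, -0.2]
gripper_width: -0.2
```

The force jumped to 9.5 N and the motion stopped, so the carrier is against the flag. Now I'll back off.

>>> jog_arm([
  [0,-0.003,0,0],
  [0,-0.01,0,0],
  [0,-0.025,0,0],
  [0,-0.05,0,0],
  [0,-0.07,-0.03,0],
  [0,-0.09,-0.08,0],
  [0.03,-0.14,-0.13,0],
  [0.06,-0.2,-0.15,0],
  [0.06,-0.24,-0.15,0],
  [0.06,-0.24,-0.15,0],
])

```text
clock: 15.85
position: [524.8, -314.8, 173.6]
ee_rot: [-0.067, 0.998, 0.001, 0.002]
contact_force: [-1.5, 0.7, 0.6]
gripper_width: 0.2
```

```bash

python3 - <<'E'
from h import *
st(); look("p15","side",240,390,180,330,4,[]);look("p16","top",100,500,140,340,2,[])
E
```

```text
15.85 bed [[ -61.4 -342.6]] z 173.6 toolx deg -172.32 tilt [-0.004  0.002 -1.   ] w 0.2 F [-1.48  0.66  0.59]
```

View pics/p15.png

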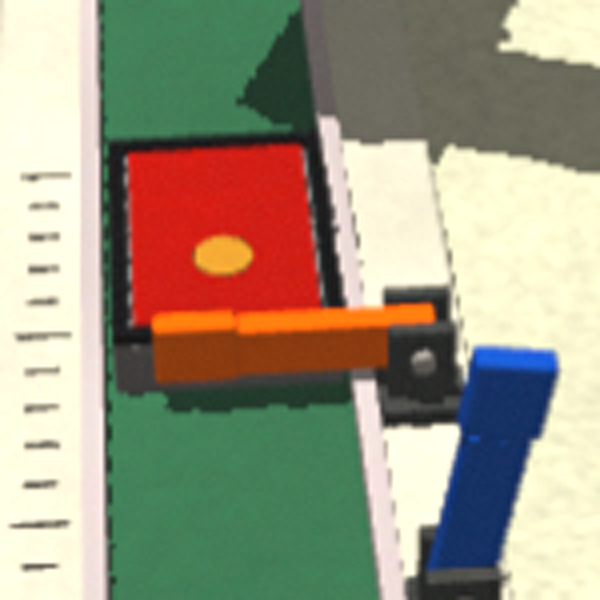

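View pics/p16.png

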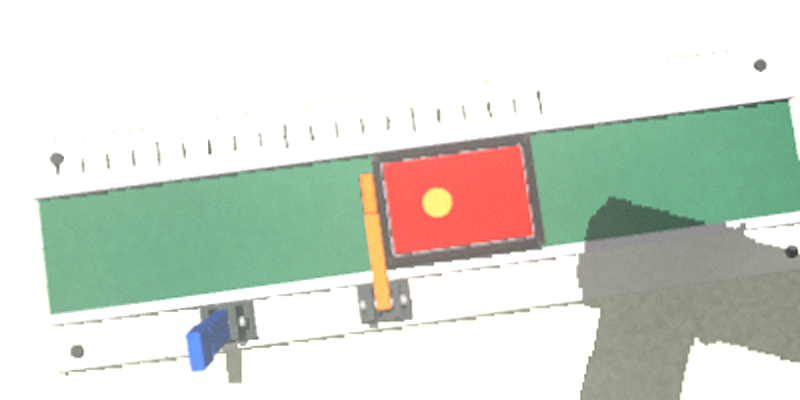

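Both views show the carrier's front edge (top crop ~(378,160) to (388,265)) against the lowered orange flag, with the carrier flat between the guides. The blue flag is up and the arm is clear.

```bash
python3 -c "
from bench import *
print(job_done())"
```

```text
the job is handed in; nothing more can be done
None
```

I flipped the orange flag fully down with the shut fingers. Then I pushed the carrier along the lane at about 1–2 N until the force rose to 9.5 N as it met the flag. After backing the arm well clear, I handed the job in at about 16 s; no verdict was reported.

**Last checks:** the final side and top pictures show the carrier flat between the guides with its front end against the lowered orange flag. The blue flag is still standing and the arm is touching nothing.

**What disagreed:**
- **Fingertips:** with the fingers shut, they sat about 20 mm higher than the stated 17 mm nose length implies. I set the push height from the pictures and careful lowering instead.
- **Bed position:** the two cameras differed by about 5 mm along the lane, so I relied on the contact force for the final position.

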